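Close the domino tub

ROBOT

A 6-joint arm with a two-finger parallel gripper is mounted at the origin on the work surface. World frame = base frame: x ahead of the robot, y to its left, z up, the work surface at z = 0. Lengths are in m, angles in rad, forces in N, time in s.
With the tool pointing down it reaches from about 0.35 to 0.975 m from the base axis. Payload 17.4 kg.
Tool frame: the origin (TCP) lies on the centre line of the jaws, within the pads' length; the fingertips stand 11 mm ahead of it and the grasp point (between the pads) lies 8 mm behind it (tip_reach is the distance from the TCP to the fingertips, in m); z points along the fingers, y is the line along which they close (so a half turn about z gives the same grasp; the last joint's range is limited). The gripper opens to 85 mm and grips with 20 to 120 N. Pads are 22 mm wide; open, the fingers measure 114 mm over their backs; the gripper's body (76 mm by 85 mm) begins 54 mm behind the grasp point. The pads swing forward as they close: fully open they stand 13 mm farther back than shut.
Start: joints at [1.293, 0.116, 1.442, -0, 1.584, -0.038], TCP at [0.16, 0.656, 0.207] pointing down, gripper open.
Joint ranges: [-2.83, 2.83], [-0.83, 2.19], [0.07, 2.5], [-1.14, 4.28], [0.01, 3], [-2.97, 2.97]. Speed limits (rad/s): [1.89, 1.89, 2.22, 3.14, 3.14, 3.14].

INTERFACE

Orientations are given as a 3x3 rotation matrix whose columns are the frame's x, y, z axes.
In Python, from rig import * gives the robot as it stands.
- The arm moves only by the tool apply_moves, never from a script. Its argument "steps" is a list of rows, each a list of 7 numbers: the shift along the tool's x, y, z in mm, then the turn, a rotation vector about the tool's x, y, z in degrees, then the finger opening in mm, from 0 to 85.4. A call has 1 to 12 rows; each row is the pose to reach, as a shift and turn from the pose commanded when the call began, along the tool's axes at that moment; what a row does not reach only later rows make up. A row lasts 1/8 s, in which the tool goes at most 62.5 mm and 10.7 degrees, less where a joint would pass 70% of its speed; a pose out of reach is approached as far as the arm can. A call with a gripper value outside its range is refused whole. The fingers move at their own pace and stop on an object; the grip force is fixed at half the most. Time passes only in rows, so rows that repeat a pose let the fingers close. It gives the time, the measured TCP pose, the force, the opening and the grip force at its end, in the units of the state.
- observe(): the state, without advancing time (a new reading comes with each control period).
- capture(name): name is "scene" or "side" or "wrist"; returns the picture (420x560x3 uint8, red, green, blue); there is no depth.
- camera_info(name): a dict with "intrinsics" (3x3 intrinsics, pixels), "R" (3x3) and "t" (3): a world point X has camera coordinates R X + t; the wrist camera has in their place "hand_eye" (4x4, takes a point from camera to tool coordinates, whose origin is the TCP and whose axes are the flange's). Camera axes: x right, y down, z forward; pixel columns grow to the right and rows downward; lengths in m; the calibration is good to about 2 mm. The wrist camera is an equidistant fisheye: a pixel r from the principal point sees the ray r / f radians off the axis. A picture is of the moment at which its call begins: read the wrist's pose just before it. camera_info takes no time and is no camera call.
- close_job(): hands the job in; it is judged then, once.
The state is a dict: "clock": time; "joint_pos": joint angles; "qvel": joint speeds; "effort": joint torques, N m; "position": TCP position; "orientation": TCP orientation; "contact_force": force on the tool from outside, world axes, zero at the start; "moment": the same for the moment, N m; "width": finger opening in m; "grip_force": force on a finger pad.
Only numpy, scipy, OpenCV 4.12 (cv2) and the standard library are available. Lean on these libraries where they do the work, as an engineer would, in place of code of your own. Each camera call takes 0.05 s, during which the arm holds its last target. There are 200 camera calls.

TASK

The game is over: pick out the lid that fits the open rectangular tub of dominoes, put it on and press it down until it snaps fully home. Leave the other two lids where they lie and keep the tub upright.

Things in the scene. Friction and masses are not known exactly. Their poses are not given: they have to be found in the camera images.
- tub: Open white tub of dominoes, loose, 0.55 kg, 120 (x) x 86 (y) x 60 mm high outside. Origin: centre of underside. Under the rim on both long sides a springy bead stands 3.5 mm proud: a lid set on loosely stays 11 mm too high on them; pushed straight down with 10 to 20 N it snaps over and rests on the rim, its origin then 30 mm above the tub's. Lid and tub x axes parallel, either way round.
- lid: Matching white rectangular lid, loose, 80 g, right way up. Skirt goes over the tub's rim: 136 (x) x 104 (y) mm outside, flared to about 152 x 120 at the foot (guides it if some 6 mm off). Origin: centre of underside, at the skirt's foot. Top plate 30 to 33 mm above origin; on its middle a fin to hold, 60 along x, 16 along y, 28 mm high (top 61 mm above origin).
- small_lid: A square white lid that does not fit (about 98 mm square at the foot), with the same fin. Lies loose; to be left alone. Origin: centre of its underside.
- round_lid: A round white lid that does not fit (128 mm diameter at the foot, 33 mm high without its fin), with the same fin. Lies loose; to be left alone. Origin: centre of its underside.
Things that resemble listed ones, but are neither listed nor needed, are in the scene too. What is shaped like the tub but yellow is not meant.

How it is judged:
At the end, for the whole second after the job is handed in: The rectangular lid is snapped home on the tub: its origin 26 to 33 mm above the tub's (30 when seated, 41 when only resting on the beads), within 10 mm sideways, 10 degrees in yaw, 4 degrees in tilt (both sides snapped); the tub upright on the sideboard within 10 degrees; both at rest (z of lid in the frame of tub between 0.026 and 0.033 m and horizontal distance between lid and tub below 0.01 m and angle between the x axis of lid and the x axis of tub, either way round below 0.17 rad and angle between the z axis of lid and the z axis of tub, either way round below 0.07 rad and angle between tub's own z axis and vertical below 0.17 rad and height (world z) of tub below 0.01 m and linear speed of each of lid, tub below 0.02 m/s); the robot touches nothing.
It fails at once if one of the other two lids is moved by more than 40 mm (distance of any of small_lid, round_lid from where it was at the start of the episode above 0.04 m).
It fails at once if the tub is tipped by more than 30 degrees (angle between tub's own z axis and vertical above 0.52 rad).
It also fails if it takes over 46 s, if anything falls off the work surface, if the arm or the gripper's body presses on something with over 40 N, if the wrist force passes 120 N, or if a joint passes its speed limit or range.

## Working session

There is one attempt and no reset: what is moved stays moved. The work goes in short steps, Python scripts to look and compute and a tool call to move; the robot and the scene stay as the last step left them, time stands still between calls to the robot, and variables do not carry over. Pictures are saved under pics/ and viewed, at most 10 in all, crops included, and the job is handed in when it is done.

Besides the shell and the picture viewer there is one more tool, called after "Call:" by a JSON object that holds its "op" and its "data", one argument or row to a line. apply_moves: Moves the arm, as the interface text tells. Its arguments: {"type":"object","properties":{"steps":{"type":"array","items":{"type":"array","items":{"type":"number"}}}},"required":["steps"]}

```bash
mkdir -p pics; python3 - <<'E'
from rig import *
import cv2,numpy as np
s=observe();print(s['clock'],s['position'],np.round(s['orientation'],3))
for n in ['scene','side']:
    cv2.imwrite(f'pics/{n}0.png',cv2.cvtColor(capture(n),cv2.COLOR_RGB2BGR))
    c=camera_info(n);print(n,{k:np.round(v,4).tolist() for k,v in c.items()})
print({k:np.round(v,4).tolist() for k,v in camera_info('wrist').items()})
E
```

```text
0.0 [0.16027459 0.655476   0.20653259] [[-0.971  0.238 -0.   ]
 [ 0.238  0.971 -0.001]
 [ 0.    -0.001 -1.   ]]
scene {'intrinsics': [[449.9151, 0.0, 273.8698], [0.0, 449.9151, 214.4862], [0.0, 0.0, 1.0]], 'R': [[-0.1959, 0.9806, -0.0048], [0.5905, 0.114, -0.7989], [-0.7829, -0.1594, -0.6014]], 't': [0.1887, -0.2803, 1.4753]}
side {'intrinsics': [[391.634, 0.0, 278.7389], [0.0, 391.634, 211.6266], [0.0, 0.0, 1.0]], 'R': [[0.9128, -0.4084, 0.0008], [-0.264, -0.5916, -0.7618], [0.3116, 0.6951, -0.6478]], 't': [-0.5141, 0.1291, 0.901]}
{'intrinsics': [[325.1923, 0.0, 278.9838], [0.0, 325.1923, 209.135], [0.0, 0.0, 1.0]], 'hand_eye': [[-0.0004, -0.9559, -0.2936, 0.0749], [1.0, -0.0005, 0.0002, 0.0001], [-0.0004, -0.2936, 0.9559, -0.1676], [0.0, 0.0, 0.0, 1.0]]}
```

View pics/scene0.png

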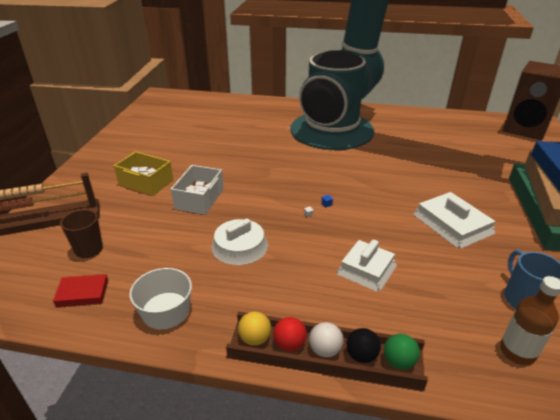

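View pics/side0.png

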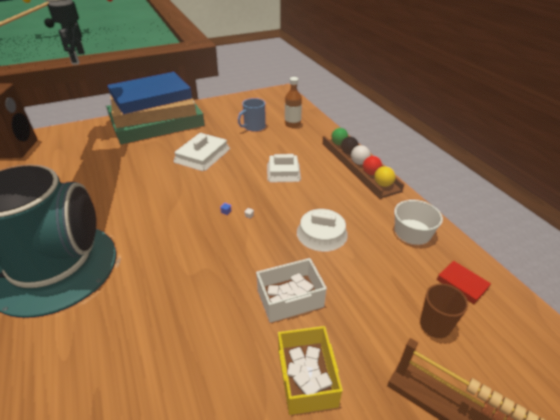

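Candidates in the scene view: the lids are round (240,240), small square (368,263) and the larger rectangular one (455,217), which fits. The tubs are yellow (143,173), not meant, and white rectangular with dominoes (198,188), which is meant. The round bowl at (162,298) is not meant either. I'll confirm this in an enlarged crop.

```bash
python3 - <<'E'
import cv2,numpy as np
def c(n,x,y): 
    i=cv2.imread(f'pics/{n}0.png')[y:y+75,x:x+100]
    return cv2.resize(i,(400,300),interpolation=cv2.INTER_CUBIC)
# origins: scene tub (150,150) lid (405,180); side tub (243,250) lid (155,115)
cv2.imwrite('pics/crop1.png',np.vstack([np.hstack([c('scene',150,150),c('scene',405,180)]),np.hstack([c('side',243,250),c('side',155,115)])]))
E
```

```text
(no output)
```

View pics/crop1.png

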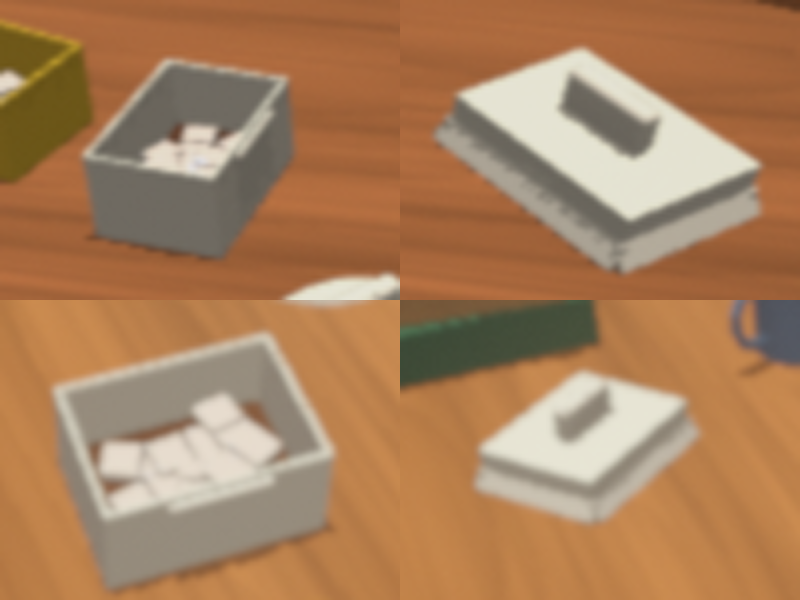

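Confirmed: the rectangular lid has the flared skirt and fin, and the white tub has dominoes and snap beads. Rim and plate corners were read from the crops, so I'll fit poses to them.

```bash
cat > h.py <<'E'
import numpy as np
from rig import *
from scipy.optimize import least_squares
def px(o,pts): return (np.array(pts,float)+.5)/4-.5+np.array(o)
def proj(n,X):
    c=camera_info(n);p=(np.array(c['R'])@X.T).T+np.array(c['t']);p=p@np.array(c['intrinsics']).T
    return p[:,:2]/p[:,2:]
def ground(n,uv,z):
    c=camera_info(n);R=np.array(c['R']);t=np.array(c['t']);K=np.array(c['intrinsics'])
    d=(R.T@np.linalg.inv(K)@np.c_[uv,np.ones(len(uv))].T).T;o=-R.T@t
    return o+d*((z-o[2])/d[:,2])[:,None]
def rect(p,L,W,z):
    a=np.array([[1,1],[1,-1],[-1,-1],[-1,1]])*[L/2,W/2];c,s=np.cos(p[2]),np.sin(p[2])
    return np.c_[a@np.array([[c,s],[-s,c]])+p[:2],np.full(4,z)]
def fit(obs,L,W,z):
    best=None
    g=np.mean([ground(n,u,z)[:,:2].mean(0) for n,u in obs.items()],0)
    def res(p):
        q=rect(p,L,W,z);r=[]
        for n,u in obs.items():
            P=proj(n,q);r.append(u-P[[np.argmin(((P-k)**2).sum(1)) for k in u]])
        return np.concatenate(r).ravel()
    for y in np.arange(0,np.pi,.15):
        f=least_squares(res,[*g,y])
        if best is None or f.cost<best.cost:best=f
    return best
E
python3 - <<'E'
from h import *
tub={'scene':px((150,150),[(168,60),(290,76),(215,178),(85,156)]),'side':px((243,250),[(54,88),(268,33),(333,155),(107,216)])}
lid={'scene':px((405,180),[(55,95),(183,47),(362,166),(230,222)]),'side':px((155,115),[(80,148),(183,70),(288,103),(192,186)])}
for nm,o,L,W,z in [('tub',tub,.12,.086,.06),('lid',lid,.136,.104,.033)]:
    for k,u in o.items():
        g=ground(k,u,z);print(nm,k,g[:,:2].mean(0).round(4),'sides',np.linalg.norm(g-np.roll(g,-1,0),axis=1).round(4))
        f=fit({k:u},L,W,z);print(f.x.round(4))
    f=fit(o,L,W,z);print('both',f.x.round(4),np.abs(f.fun).max(), 'deg',np.degrees(f.x[2]))
E
```

```text
tub scene [ 0.4603 -0.2957] sides [0.0846 0.1213 0.0853 0.118 ]
[ 0.4602 -0.2957 -0.0871]
tub side [ 0.4565 -0.297 ] sides [0.12   0.0869 0.1179 0.0855]
[ 0.4565 -0.297   3.0501]
both [ 0.4572 -0.2967  3.0518] 0.9984114786676912 deg 174.8524037075438
lid scene [0.4451 0.3313] sides [0.1058 0.1372 0.1042 0.1366]
[0.4453 0.3313 0.6914]
lid side [0.4417 0.333 ] sides [0.138  0.1083 0.1368 0.1095]
[0.4417 0.3326 0.6789]Traceback (most recent call last):
  File "<stdin>", line 8, in <module>
  File "h.py", line 24, in fit
    f=least_squares(res,[*g,y])
    return func(*args, **kwargs)
    result = trf(vector_fun.fun, vector_fun.jac, x0, f0, J0, lb, ub, ftol, xtol,
                 gtol, max_nfev, x_scale, loss_function, tr_solver,
                 tr_options.copy(), verbose, callback=callback_wrapped)
    return trf_no_bounds(
        fun, jac, x0, f0, J0, ftol, xtol, gtol, max_nfev, x_scale,
        loss_function, tr_solver, tr_options, verbose, callback=callback)
    J = jac(x)
    self._update_jac()
    ~~~~~~~~~~~~~~~~^^
    self.J = self.jac_wrapped(xp_copy(self.x), f0=self.f)
     
[... 510 characters left out ...]
                           ^^^
    df = [f_eval - f0 for f_eval in f_evals]
                                    ^^^^^^^
    f = np.atleast_1d(self.fun(x, *self.args, **self.kwargs))
                      ~~~~~~~~^^^^^^^^^^^^^^^^^^^^^^^^^^^^^^
    return np.atleast_1d(self.fun(x))
                         ~~~~~~~~^^^
    return self.f(x, *self.args, **self.kwargs)
           ~~~~~~^^^^^^^^^^^^^^^^^^^^^^^^^^^^^^
  File "h.py", line 21, in res
    P=proj(n,q);r.append(u-P[[np.argmin(((P-k)**2).sum(1)) for k in u]])
  File "h.py", line 6, in proj
    c=camera_info(n);p=(np.array(c['R'])@X.T).T+np.array(c['t']);p=p@np.array(c['intrinsics']).T
ValueError: time passes only in moves, steps and waits
```

Call:
{"op": "apply_moves", "data": {
  "steps": [
    [-352,-247,20,0,0,127,85],
    [-352,-247,20,0,0,127,85],
    [-352,-247,20,0,0,127,85],
    [-352,-247,20,0,0,127,85],
    [-352,-247,20,0,0,127,85],
    [-352,-247,20,0,0,127,85],
    [-352,-247,20,0,0,127,85],
    [-352,-247,20,0,0,127,85],
    [-352,-247,20,0,0,127,85],
    [-352,-247,20,0,0,127,85],
    [-352,-247,20,0,0,127,85],
    [-352,-247,20,0,0,127,85]
  ]
}}

```text
clock: 1.6
position: [0.4435, 0.332, 0.187]
orientation: [[0.778, 0.628, -0.0], [0.628, -0.778, -0.0], [-0.001, -0.0, -1.0]]
contact_force: [-0.2, 0.9, 0.4]
width: 0.0847
grip_force: 0.0
```

Call:
{"op": "apply_moves", "data": {
  "steps": [
    [0,0,0,0,0,0,85],
    [0,0,0,0,0,0,85]
  ]
}}

```text
clock: 1.85
position: [0.4435, 0.3321, 0.1871]
orientation: [[0.772, 0.636, -0.0], [0.636, -0.772, -0.0], [-0.0, -0.0, -1.0]]
contact_force: [0.0, -0.0, -0.5]
width: 0.0846
grip_force: 0.0
```

```bash
python3 - <<'E'
from rig import *
import cv2,numpy as np,json
s=observe();np.savez('w1.npz',p=s['position'],R=s['orientation'])
cv2.imwrite('pics/w1.png',cv2.cvtColor(capture('wrist'),cv2.COLOR_RGB2BGR))
print(s['clock'],s['position'],np.round(s['orientation'],3),np.round(s['joint_pos'],2))
E
```

```text
1.85 [0.44351471 0.33210237 0.18712808] [[ 0.772  0.636 -0.   ]
 [ 0.636 -0.772 -0.   ]
 [-0.    -0.    -1.   ]] [ 0.6  -0.14  1.73  0.    1.55  1.48]
```

View pics/w1.png

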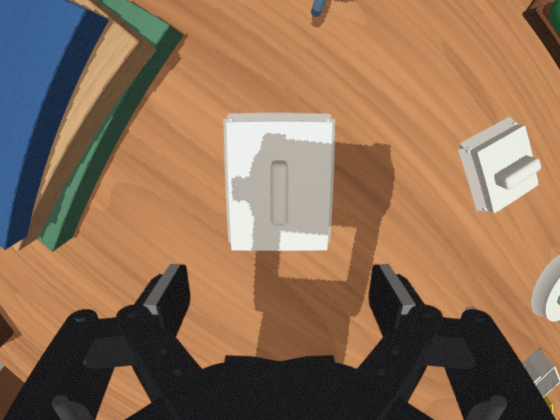

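The wrist view shows the lid well aligned. Its plate corners are about (230,122), (332,122), (328,250) and (232,250), and the fin top spans about (280,160)–(280,225).

```bash
cat >> h.py <<'E'
def wray(f,uv,z):
    d=np.load(f);c=camera_info('wrist');K=np.array(c['intrinsics']);H=np.array(c['hand_eye'])
    a=(np.array(uv,float)-K[:2,2])/K[0,0];th=np.linalg.norm(a,axis=1)
    v=np.c_[a*(np.sin(th)/th)[:,None],np.cos(th)]
    v=v@H[:3,:3].T@d['R'].T;o=d['p']+d['R']@H[:3,3]
    return o+v*((z-o[2])/v[:,2])[:,None]
E
python3 - <<'E'
from h import *
g=wray('w1.npz',[(230,122),(332,122),(328,250),(232,250)],.033)
print(g.round(4),g.mean(0),np.linalg.norm(g-np.roll(g,-1,0),axis=1))
v=(g[0]+g[1]-g[2]-g[3]);print(np.degrees(np.arctan2(v[1],v[0])))
f=wray('w1.npz',[(280,160),(280,224)],.061);print(f,f.mean(0))
E
```

```text
[[0.4637 0.4115 0.033 ]
 [0.5277 0.3339 0.033 ]
 [0.4229 0.2461 0.033 ]
 [0.3563 0.3271 0.033 ]] [0.44263703 0.32963197 0.033     ] [0.10055667 0.13664664 0.10479562 0.13657964]
39.06422127634906
[[0.46837864 0.35159433 0.061     ]
 [0.42074306 0.31234628 0.061     ]] [0.44456085 0.3319703  0.061     ]
```

Call:
{"op": "apply_moves", "data": {
  "steps": [
    [0,0,50,0,0,0,85],
    [0,0,100,0,0,0,50],
    [0,0,130,0,0,0,40],
    [0,0,138,0,0,0,40],
    [0,0,138,0,0,0,10],
    [0,0,138,0,0,0,10],
    [0,0,138,0,0,0,10],
    [0,0,138,0,0,0,10]
  ]
}}

```text
clock: 2.9
position: [0.4438, 0.3323, 0.0499]
orientation: [[0.774, 0.633, 0.001], [0.633, -0.774, 0.0], [0.001, 0.0, -1.0]]
contact_force: [-0.0, -0.1, -0.7]
width: 0.0099
grip_force: 0.0
```

The opening reached 10 mm with no grip force, which doesn't match a 16 mm fin, so I'll look.

```bash
python3 - <<'E'
from rig import *
import cv2,numpy as np
a=capture('wrist');b=capture('side')
w=cv2.resize(a[150:420,110:450],(400,318));c=cv2.resize(b[80:200,130:280],(398,318),interpolation=cv2.INTER_CUBIC)
cv2.imwrite('pics/c2.png',cv2.cvtColor(np.hstack([w,c]),cv2.COLOR_RGB2BGR))
s=observe();print(s['width'],s['grip_force'],s['position'])
E
```

```text
0.00979999654648313 0.0 [0.44367456 0.33221078 0.0495946 ]
```

View pics/c2.png

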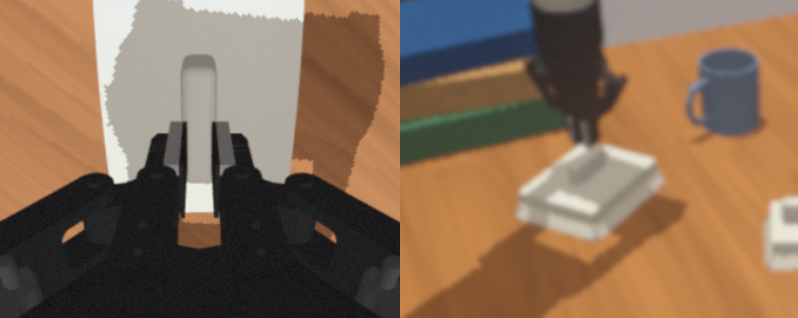

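```bash
python3 - <<'E'
from h import *
import cv2
s=observe();print(s['position'],s['joint_pos'].__class__,{k:v for k,v in s.items() if k not in('effort','qvel','orientation')})
b=capture('side');a=capture('scene')
for z in (.039,.061,.08,.1):
    X=np.array([[*s['position'][:2],z]]);print(z,proj('side',X),proj('scene',X))
u=cv2.resize(b[90:170,150:250],(400,320),interpolation=cv2.INTER_CUBIC);v=cv2.resize(a[160:240,400:500],(400,320),interpolation=cv2.INTER_CUBIC)
cv2.imwrite('pics/c3.png',cv2.cvtColor(np.hstack([u,v]),cv2.COLOR_RGB2BGR))
E
```

```text
[0.44367456 0.33221078 0.0495946 ] <class 'numpy.ndarray'> {'clock': 3.0, 'joint_pos': array([ 5.96688835e-01, -5.87060540e-02,  1.88101668e+00,  4.41698249e-06,
        1.31888101e+00,  1.48219257e+00]), 'position': array([0.44367456, 0.33221078, 0.0495946 ]), 'contact_force': array([-0.5131727 , -0.30109959,  0.26542943]), 'moment': array([-0.05996883,  0.01545416, -0.05921755]), 'grip_force': 0.0, 'width': 0.00979999654648313}
0.039 [[201.730554   144.20858912]] [[456.73746678 209.5452477 ]]
0.061 [[200.84455094 138.09430662]] [[459.02177928 201.86614078]]
0.08 [[200.06268462 132.69866883]] [[461.04196408 195.07494428]]
0.1 [[199.22241656 126.90000221]] [[463.21761913 187.76110794]]
```

View pics/c3.png

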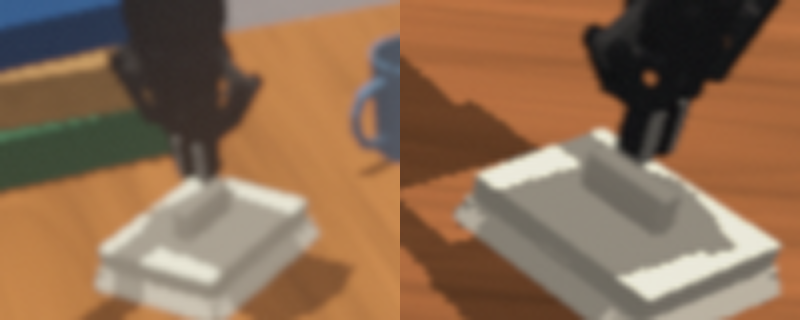

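Both views show the fingertips above and off the fin, at side (201,134) and scene (460,200). The reported TCP doesn't match the real one, so I'll triangulate.

```bash
python3 - <<'E'
from h import *
P={n:None for n in('side','scene')};C={n:camera_info(n) for n in P}
def pj(n,X):
    c=C[n];p=np.array(c['intrinsics'])@(np.array(c['R'])@X+np.array(c['t']));return p[:2]/p[2]
f=least_squares(lambda X:np.r_[pj('side',X)-[201,134],pj('scene',X)-[460,200]],[.44,.33,.06]);print(f.x,f.fun)
s=observe();print((f.x-s['position'])@s['orientation'])
print(f.x-s['position'])
import rig;print([k for k in dir(rig) if k[0]!='_'])
E
```

```text
[0.44767803 0.33263413 0.07098317] [ 0.64657537  0.95111876  0.49561607 -0.67909397]
[ 0.00343533  0.00222381 -0.02155064]
[0.00406479 0.00045024 0.02155114]
['MotionError', 'camera_info', 'capture', 'close_job', 'observe', 'tip_reach']
```

```bash
python3 - <<'E'
from h import *
print(tip_reach if not callable(tip_reach) else tip_reach())
c=camera_info('wrist');H=np.linalg.inv(np.array(c['hand_eye']));K=np.array(c['intrinsics'])
for x in(0,.011):
  for z in (.011,0,-.01,-.02,-.03):
    for y in(-.005,):
        p=H[:3,:3]@[x,y,z]+H[:3,3];r=np.hypot(*p[:2]);th=np.arctan2(r,p[2]);print(x,z,(K[:2,2]+K[0,0]*th*p[:2]/r).round(1))
E
```

```text
0.011
0 0.011 [270.7 241.8]
0 0 [270.2 249.4]
0 -0.01 [269.7 257. ]
0 -0.02 [269.2 265.5]
0 -0.03 [268.6 274.9]
0.011 0.011 [270.5 224.4]
0.011 0 [270.  231.2]
0.011 -0.01 [269.5 238.1]
0.011 -0.02 [268.9 245.7]
0.011 -0.03 [268.3 254.3]
```

By both measurements the fingertips stand about 22–30 mm behind the reported TCP, so the stated 11 mm ahead is wrong here. I'll go lower with a moderate opening and watch the force.

Call:
{"op": "apply_moves", "data": {
  "steps": [
    [0,0,0,0,0,0,40],
    [0,0,0,0,0,0,40],
    [0,0,14,0,0,0,40],
    [0,0,22,0,0,0,40],
    [0,0,27,0,0,0,40],
    [0,0,27,0,0,0,40]
  ]
}}

```text
clock: 3.85
position: [0.4434, 0.332, 0.0218]
orientation: [[0.774, 0.633, -0.001], [0.633, -0.774, -0.0], [-0.001, -0.0, -1.0]]
contact_force: [-1.0, -0.5, 0.0]
width: 0.0402
grip_force: 0.0
```

Call:
{"op": "apply_moves", "data": {
  "steps": [
    [0,0,0,0,0,0,8],
    [0,0,0,0,0,0,8],
    [0,0,0,0,0,0,8],
    [0,0,0,0,0,0,8]
  ]
}}

```text
clock: 4.35
position: [0.4439, 0.3323, 0.0228]
orientation: [[0.774, 0.633, 0.001], [0.633, -0.774, 0.001], [0.001, 0.0, -1.0]]
contact_force: [0.2, 0.2, 5.2]
width: 0.0145
grip_force: 60.2
```

Call:
{"op": "apply_moves", "data": {
  "steps": [
    [0,0,-10,0,0,0,8],
    [0,0,-40,0,0,0,8],
    [0,0,-80,0,0,0,8],
    [0,0,-120,0,0,0,8],
    [0,0,-130,0,0,0,8],
    [0,0,-130,0,0,0,8]
  ]
}}

```text
clock: 5.1
position: [0.4436, 0.3322, 0.1525]
orientation: [[0.774, 0.633, 0.0], [0.633, -0.774, 0.0], [0.0, 0.0, -1.0]]
contact_force: [0.6, 0.5, -1.1]
width: 0.014
grip_force: 59.6
```

```bash
python3 - <<'E'
from rig import *
import cv2,numpy as np
s=observe();np.savez('w2.npz',p=s['position'],R=s['orientation']);print(s['position'],s['width'],s['grip_force'],np.round(s['orientation'],4))
a=capture('wrist');b=capture('side')
w=cv2.resize(a[100:370,110:450],(400,318));c=cv2.resize(b[50:170,130:280],(398,318),interpolation=cv2.INTER_CUBIC)
cv2.imwrite('pics/c4.png',cv2.cvtColor(np.hstack([w,c]),cv2.COLOR_RGB2BGR))
E
```

```text
[0.44357126 0.33216927 0.15245295] 0.013994714146696258 59.564990401268005 [[ 7.742e-01  6.329e-01  4.000e-04]
 [ 6.329e-01 -7.742e-01  2.000e-04]
 [ 4.000e-04  0.000e+00 -1.000e+00]]
```

View pics/c4.png

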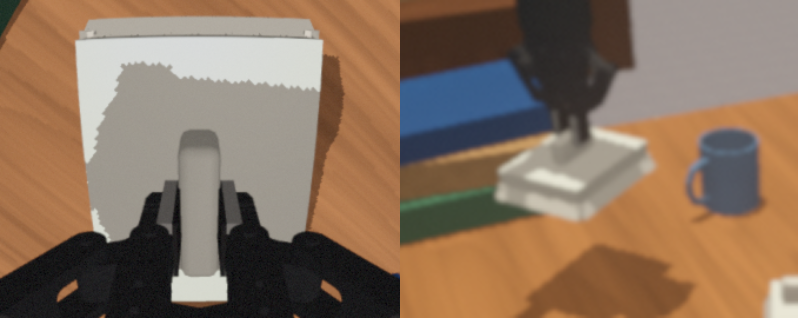

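The lid is lifted level with the fin between the pads. I'll check its pose in the tool frame using the far plate corners, (175.5,135) and (383.8,134) in full wrist pixels.

```bash
python3 - <<'E'
from h import *
d=np.load('w2.npz')
for z in(.155,.160,.163,.166):
    g=wray('w2.npz',[(175.5,135),(383.8,134)],z);t=(g-d['p'])@d['R']
    print(z,t.round(4).tolist(),'width',np.linalg.norm(g[0]-g[1]),'centre',t.mean(0)[:2]-[.068,0])
    print(((wray('w2.npz',[(278.4,210.5)],z+.028)-d['p'])@d['R']).round(4))
print((np.array([.459,-.2965])-d['p'][:2])@d['R'][:2,:2]*1000, np.degrees(np.arctan2(d['R'][1,0],d['R'][0,0])))
E
```

```text
0.155 [[0.065, -0.054, -0.0025], [0.0655, 0.0547, -0.0025]] width 0.10867987701626544 centre [-0.00272366  0.00032469]
[[ 0.0325 -0.0003 -0.0305]]
0.16 [[0.0653, -0.0524, -0.0075], [0.0658, 0.053, -0.0075]] width 0.10538916194140759 centre [-0.00241494  0.00031962]
[[ 0.0341 -0.0002 -0.0355]]
0.163 [[0.0655, -0.0514, -0.0105], [0.066, 0.052, -0.0105]] width 0.10341473289649279 centre [-0.00222971  0.00031658]
[[ 0.035  -0.0002 -0.0385]]
0.166 [[0.0657, -0.0504, -0.0135], [0.0662, 0.051, -0.0135]] width 0.10144030385157803 centre [-0.00204448  0.00031354]
[[ 0.036  -0.0002 -0.0415]]
[-385.9273183  496.5110127] 39.26302236473363
```

Call:
{"op": "apply_moves", "data": {
  "steps": [
    [-35,46,0,0,0,6,8],
    [-80,105,0,0,0,15,8],
    [-120,157,0,0,0,22,8],
    [-160,210,0,0,0,30,8],
    [-200,262,0,0,0,36,8],
    [-240,315,0,0,0,41,8],
    [-265,347,0,0,0,44.4,8],
    [-281,368,0,0,0,44.4,8],
    [-281,368,0,0,0,44.4,8],
    [-281,368,0,0,0,44.4,8],
    [-281,368,0,0,0,44.4,8]
  ]
}}

```text
clock: 6.58
position: [0.4589, -0.1297, 0.1519]
orientation: [[0.996, -0.088, -0.0], [-0.088, -0.996, 0.0], [-0.001, -0.0, -1.0]]
contact_force: [0.3, 0.3, -0.7]
width: 0.0146
grip_force: 59.5
```

```bash
python3 - <<'E'
from rig import *
import cv2,numpy as np
s=observe();np.savez('w3.npz',p=s['position'],R=s['orientation']);print(s['clock'],s['position'],s['width'],s['grip_force'],np.round(s['orientation'],4))
a=capture('wrist');cv2.imwrite('pics/w3f.png',cv2.cvtColor(a,cv2.COLOR_RGB2BGR))
w=cv2.resize(a,(800,600),interpolation=cv2.INTER_CUBIC)
cv2.imwrite('pics/w3.png',cv2.cvtColor(w,cv2.COLOR_RGB2BGR))
E
```

```text
6.575 [ 0.45885645 -0.12971683  0.15192429] 0.01461256456094138 59.52941715717316 [[ 9.961e-01 -8.830e-02 -5.000e-04]
 [-8.830e-02 -9.961e-01  3.000e-04]
 [-5.000e-04 -2.000e-04 -1.000e+00]]
```

View pics/w3.png

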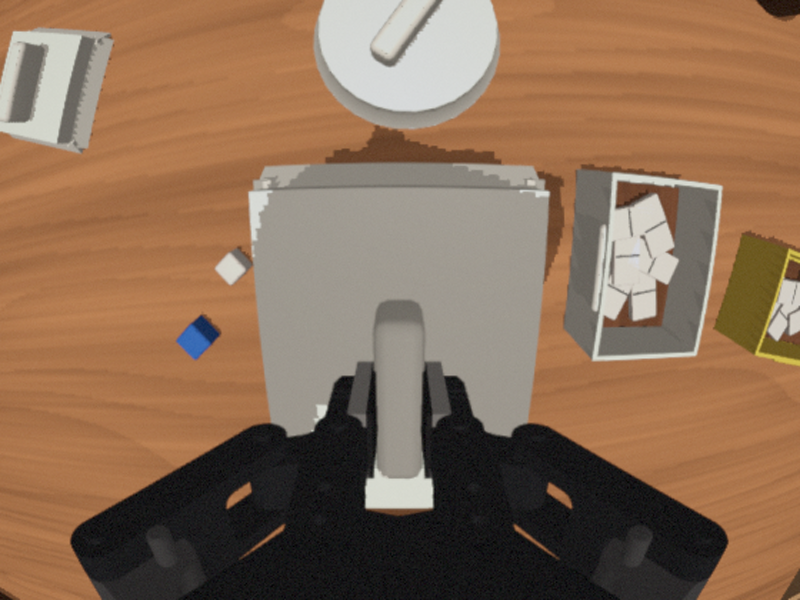

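The tub rim corners in the 800-wide view are (613,174), (721,185), (697,355) and (594,358). The lid's far plate corners are (250,190) and (549,190), and the lid is held straight.

```bash
python3 - <<'E'
from h import *
d=np.load('w3.npz')
g=wray('w3.npz',(np.array([(613,174),(721,185),(697,355),(594,358)])+.5)*.7-.5,.06)
c=g.mean(0);v=g[0]+g[1]-g[2]-g[3]
print(c,'sides',np.linalg.norm(g-np.roll(g,-1,0),axis=1),'yaw',np.degrees(np.arctan2(v[1],v[0])))
print('tub in tool mm',(c-d['p'])@d['R']*1e3)
l=wray('w3.npz',(np.array([(250,190),(549,190)])+.5)*.7-.5,.1625);print('lid centre in tool',((l-d['p'])@d['R']).mean(0)-[.068,0,0])
E
```

```text
[ 0.45738822 -0.29995577  0.06      ] sides [0.0849738  0.1204895  0.08613347 0.11788129] yaw -4.5807434083695515
tub in tool mm [ 13.61539781 169.72265483  91.882355  ]
lid centre in tool [-1.45776582e-03  7.58243606e-05 -1.06097601e-02]
```

Call:
{"op": "apply_moves", "data": {
  "steps": [
    [4,40,0,0,0,0,8],
    [9,95,0,0,0,0,8],
    [13,145,0,0,0,0,8],
    [15,168,0,0,0,0,8],
    [15,168,0,0,0,0,8],
    [15,168,20,0,0,0,8],
    [15,168,45,0,0,0,8],
    [15,168,60,0,0,0,8],
    [15,168,70,0,0,0,8],
    [15,168,78,0,0,0,8],
    [15,168,83,0,0,0,8],
    [15,168,83,0,0,0,8]
  ]
}}

```text
clock: 8.12
position: [0.4588, -0.2993, 0.0693]
orientation: [[0.996, -0.09, -0.0], [-0.09, -0.996, 0.0], [-0.0, -0.0, -1.0]]
contact_force: [-0.1, 0.4, -0.5]
width: 0.0146
grip_force: 59.5
```

Call:
{"op": "apply_moves", "data": {
  "steps": [
    [0,0,3,0,0,0,8],
    [0,0,6,0,0,0,8],
    [0,0,8,0,0,0,8],
    [0,0,8,0,0,0,8]
  ]
}}

```text
clock: 8.62
position: [0.4591, -0.2994, 0.0618]
orientation: [[0.996, -0.09, 0.001], [-0.09, -0.996, -0.0], [0.001, 0.0, -1.0]]
contact_force: [0.2, 0.9, 3.4]
width: 0.0145
grip_force: 60.1
```

Contact is on the beads at the expected height, so I press.

Call:
{"op": "apply_moves", "data": {
  "steps": [
    [0,0,2,0,0,0,8],
    [0,0,4,0,0,0,8],
    [0,0,6,0,0,0,8],
    [0,0,8,0,0,0,8],
    [0,0,8,0,0,0,8]
  ]
}}

```text
clock: 9.25
position: [0.4587, -0.2993, 0.0532]
orientation: [[0.996, -0.09, -0.0], [-0.09, -0.996, 0.0], [-0.0, 0.0, -1.0]]
contact_force: [0.5, -0.2, 0.1]
width: 0.014
grip_force: 59.6
```

Call:
{"op": "apply_moves", "data": {
  "steps": [
    [0,0,1,0,0,0,8],
    [0,0,2,0,0,0,8],
    [0,0,3,0,0,0,8],
    [0,0,3,0,0,0,8]
  ]
}}

```text
clock: 9.75
position: [0.4598, -0.3001, 0.0528]
orientation: [[0.996, -0.09, 0.003], [-0.09, -0.996, -0.002], [0.003, 0.002, -1.0]]
contact_force: [-3.3, 1.7, 20.3]
width: 0.0146
grip_force: 62.3
```

Hard stop at the seated height, with 20 N. I'll relieve the press, release, rise and check.

Call:
{"op": "apply_moves", "data": {
  "steps": [
    [0,0,-2,0,0,0,8],
    [0,0,-2,0,0,0,8],
    [0,0,-2,0,0,0,35],
    [0,0,-2,0,0,0,35],
    [0,0,-4,0,0,0,35],
    [0,0,-15,0,0,0,35],
    [0,0,-50,0,0,0,35],
    [0,0,-100,0,0,0,35],
    [0,0,-140,0,0,0,35],
    [0,0,-140,0,0,0,35]
  ]
}}

```text
clock: 11.0
position: [0.4598, -0.3, 0.1946]
orientation: [[0.996, -0.09, 0.005], [-0.09, -0.996, -0.003], [0.005, 0.003, -1.0]]
contact_force: [0.2, 0.4, -1.1]
width: 0.0352
grip_force: 0.0
```

```bash
python3 - <<'E'
from rig import *
import cv2,numpy as np
s=observe();np.savez('w4.npz',p=s['position'],R=s['orientation']);print(s['clock'],s['position'],s['width'],s['contact_force'])
b=capture('side')[225:345,215:365];a=capture('scene')[130:250,130:280];cv2.imwrite('pics/c5.png',cv2.cvtColor(np.hstack([cv2.resize(i,(400,320),interpolation=cv2.INTER_CUBIC) for i in(b,a)]),cv2.COLOR_RGB2BGR))
E
```

```text
11.0 [ 0.4597647  -0.29997213  0.19463795] 0.035156364350415366 [ 0.23205783  0.3962948  -1.09453832]
```

View pics/c5.png

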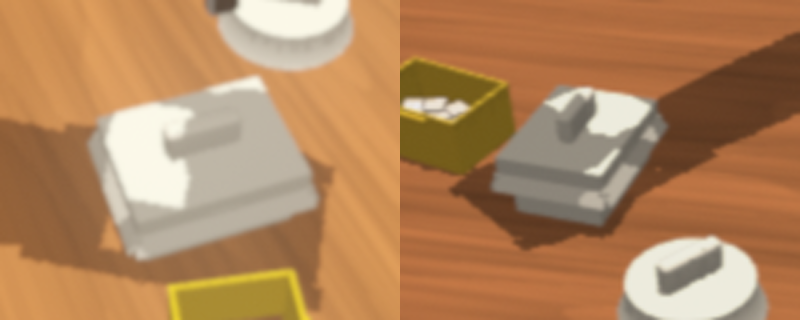

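The lid looks level and over the rim. A quick triangulation of the plate corners should show about z 63 mm if seated, against 74 mm if resting on the beads.

```bash
python3 - <<'E'
from h import *
k=8/3
S=(np.array([(97,120),(260,78),(315,183),(133,225)])+.5)/k-.5+[215,225]
A=(np.array([(158,87),(257,98),(200,176),(98,158)])+.5)/k-.5+[130,130]
C={n:camera_info(n) for n in('side','scene')}
def pj(n,X):
    c=C[n];p=np.array(c['intrinsics'])@(np.array(c['R'])@X+np.array(c['t']));return p[:2]/p[2]
# pair by ground position
gs,ga=ground('side',S,.063),ground('scene',A,.063);P=[]
for i,g in enumerate(gs):
    j=np.argmin(np.linalg.norm(ga-g,axis=1))
    f=least_squares(lambda X:np.r_[pj('side',X)-S[i],pj('scene',X)-A[j]],g);P.append(f.x);print(i,j,f.x.round(4),f.fun.round(1))
P=np.array(P);m=P.mean(0);n=np.linalg.svd(P-m)[2][2];print(m,'tilt',np.degrees(np.arccos(abs(n[2]))))
for N,g in(('side',gs),('scene',ga)):print(N,g.mean(0),np.linalg.norm(g-np.roll(g,-1,0),axis=1).round(4))
E
```

```text
0 1 [ 0.3924 -0.2405  0.0613] [ 0.  0.  0. -0.]
1 2 [ 0.5301 -0.2527  0.0609] [ 0.2  0.1  0.2 -0.1]
2 3 [ 0.5182 -0.358   0.0567] [-1.1 -0.6 -1.3  0.7]
3 0 [ 0.3821 -0.3427  0.0587] [ 0.8  0.6  1.2 -0.8]
[ 0.45571232 -0.29845359  0.05942106] tilt 1.911940830008562
side [ 0.45433616 -0.30090091  0.063     ] [0.1375 0.1109 0.1379 0.1025]
scene [ 0.46139974 -0.29606248  0.063     ] [0.1019 0.1388 0.1001 0.1306]
```

The plate is at about 60 mm with a tilt of about 2° (measurement noise), so it is seated. Handing in.

```bash
python3 -c "
from rig import *
print(close_job())"
```

```text
the job is handed in; nothing more can be done
None
```

The rectangular lid is on the white tub and, by all my checks, snapped fully home: it stopped hard at seated height under a 20 N push, and the pictures show it level. I never touched the other two lids, the gripper was clear, and the job was handed in at about 11 s; no verdict came back.

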